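# Free the router fence and push it back to its stop

### The arm

A 7-joint arm with a two-finger parallel gripper is mounted at the origin on the work surface. World frame = base frame: x ahead of the robot, y to its left, z up, the work surface at z = 0. Lengths are in mm, angles in rad, forces in N, time in s.
With the tool pointing down it reaches from about 425 to 875 mm from the base axis. Payload 4.7 kg.
Tool frame: the origin (TCP) lies at the very end of the fingers, on their centre line; the grasp point (between the pads) lies 19 mm behind it; z points along the fingers, y is the line along which they close (so a half turn about z gives the same grasp; the last joint's range is limited). The gripper opens to 87 mm and grips with 3 to 60 N. Pads are 19 mm wide; open, the fingers measure 117 mm over their backs; the gripper's body (75 mm by 190 mm) begins 51 mm behind the grasp point.
Start: joints at [-1.103, 0.321, -0.07, 1.45, 0.023, 1.371, -0.057], TCP at [284.979, 584.22, 222.587] pointing down, gripper open.
Joint ranges: [-2.86, 2.86], [-0.3, 2.09], [-1.38, 1.24], [0.06, 2.45], [-1.56, 4.7], [0.09, 2.05], [-2.69, 2.69]. Speed limits (rad/s): [2.57, 2.57, 3.14, 3.14, 3.14, 3.14, 3.14].

### API

Orientations are given as a 3x3 rotation matrix whose columns are the frame's x, y, z axes.
In Python, from cell import r gives the robot as it stands.
- The arm moves only by the shell command python3 -m inch 'ROWS'. ROWS is a JSON object of lists of equal length, an entry for each row: "translation": the shift along the tool's x, y, z in cm, a list of three; "dr": the turn, a rotation vector about the tool's x, y, z in rad, a list of three; "hand": the opening, from -1 (shut) to 1 (fully open), so that 0 is half open. In form: {"translation": [[x, y, z], ...], "dr": [[rx, ry, rz], ...], "hand": [hand, ...]}. A call has 1 to 20 rows; each row is the pose to reach, as a shift and turn from the pose commanded when the call began, along the tool's axes at that moment; what a row does not reach only later rows make up. A row lasts 1/12 s, in which the tool goes at most 41.7 mm and 7.16 degrees, less where a joint would pass 70% of its speed; a pose out of reach is approached as far as the arm can. A call with a gripper value outside its range is refused whole. The fingers move at their own pace and stop on an object; the grip force is fixed at half the most. Time passes only in rows, so rows that repeat a pose let the fingers close. It gives the time, the measured TCP pose, the force, the opening and the grip force at its end, in the units of the state.
- r.observe(): the state, without advancing time (a new reading comes with each control period).
- r.camera(name): name is "scene" or "side" or "wrist"; returns the picture (384x512x3 uint8, red, green, blue); there is no depth.
- r.camera_params(name): a dict with "mtx" (3x3 intrinsics, pixels), "k1" (the pictures are not rectified: a ray, as slopes to the right and down, at radius r is drawn at 1 + k1 r^2 times it, then the intrinsics apply), "R" (3x3) and "t" (3): a world point X has camera coordinates R X + t. Camera axes: x right, y down, z forward; pixel columns grow to the right and rows downward; lengths in mm; the calibration is good to about 2 mm. A picture is of the moment at which its call begins: read the wrist's pose just before it. camera_params takes no time and is no camera call; for the wrist camera it gives the pose at the moment of the call.
- r.finish_job(): hands the job in; it is judged then, once.
The state is a dict: "time_s": time; "joints": joint angles; "qd": joint speeds; "tau": joint torques, N m; "eef_pos": TCP position; "orientation": TCP orientation; "wrist_force": force on the tool from outside, world axes, zero at the start; "torque": the same for the moment, N m; "width": finger opening in mm; "gripper_force": force on a finger pad.
Only numpy, scipy, OpenCV 4.12 (cv2) and the standard library are available. Lean on these libraries where they do the work, as an engineer would, in place of code of your own. Each camera call takes 0.05 s, during which the arm holds its last target. There are 200 camera calls.

### The job

Loosen the big knurled clamp collar on the router fixture by running a fingertip round its rim, two full turns anticlockwise seen from above (to within a quarter turn), and only then push the freed fence straight back, away from the robot, until it rests against the stop block. Only the fingertips are used: nothing is to be pinched or lifted, and the loose things on the fixture and around it stay where they are. Finish clear of everything.

Things in the scene. Friction and masses are not known exactly. Their poses are not given: they have to be found in the camera images.
- fixture: The router fixture: a grey plate 250 (x) x 400 (y) x 12 mm, fixed to the table. Origin: centre of its underside; z up. +x is the way the fence is pushed, away from the robot (yaw within 0.3 rad of world x); the fence is on its +y side, the collar on its -y side. An aluminium guide strip 4 mm high runs along x on the fence's +y side.
- collar_top (a point): Centre of the collar's top face, on its vertical axis. The collar is a solid dark steel disc, knurled rim of 36 ridges, diameter 96 mm over the ridges and 91 in the grooves, 26 mm tall: too wide to span. A white line on top points along this point's x and turns with it. Tight, the rim spans 24 to 50 mm above the table; it climbs 3.5 mm a turn as it loosens.
- stud (a point): Tip of the steel stud, 10 mm thick, that stands through the collar's middle: 68 mm above the table, on the collar's axis, at x 0, y -105 mm in the fixture's frame. Does not turn or move. Nothing else higher than 18 mm stands within 95 mm of this axis.
- collar (a joint): Turn of the collar in rad: 0 = tight (as at the start), growing as it is loosened, anticlockwise from above; one full turn = 6.283, two = 12.566. It does not go below 0; the thread ends at 18.8. It turns at about 0.06 N m and stays where it is left.
- fence_face (a point): Centre of the fence's upright front face, where it is pushed: 34.5 mm above the table, at the start at x -70.5, y 85 mm in the fixture's frame. Axes as the fixture's. The face is 150 mm wide and spans 12.5 to 56.5 mm above the table. The fence is a dark steel block 100 mm deep with a wooden face; its slotted steel foot, 6 mm thick, runs under the collar.
- fence_heel (a point): Centre of the fence's back face, the one that comes to rest against the stop; 34.5 mm above the table.
- fence (a joint): Travel of the fence along the fixture's x, in m: 0 at the start, growing as it is pushed back. It is held by a key under the collar until the collar is about one and a half turns loose; then it slides at about 3 N and stays where it is left. The stop is met at 25 to 50 mm.
- stop_face (a point): Centre of the front face of the stop block (aluminium, 28 mm deep, 110 mm wide, 34 mm tall, fixed on the plate behind the fence) at the height of fence_heel; the fence is home when fence_heel meets this point. Its axes are those of the fixture; the distance along x from fence_heel is the travel left.
- collet_nut: Loose bystander: a steel nut, 26 mm diameter, 22 mm tall, standing on the plate's front right corner, about x -100, y -175 mm in the fixture's frame. Origin: centre of its underside.
- pencil: Loose bystander: a flat wooden carpenter's pencil, 130 x 14 x 8 mm along its x, lying on the plate to the left of the fence, about y 184 mm in the fixture's frame. Origin: underside, middle of the shaft.
- offcut: Loose bystander: oak offcut, 170 x 50 x 22 mm, on the table left of the fixture. Origin: centre of its underside.
- push_stick: Loose bystander: plywood push stick, about 250 x 60 x 18 mm, on the table left and beyond. Origin: underside, middle of its blade.
- screw_jar: Loose bystander: clear jar with a steel lid, 60 mm diameter, 85 mm tall, on the table to the right. Origin: centre of its underside.
- spanner: Loose bystander: steel spanner 180 mm long, lying on the table to the right. Origin: on its underside.
- wax_tin: Loose bystander: round aluminium tin, 80 mm diameter, 45 mm tall, on the table to the far right. Origin: centre of its underside.

How it is judged (in metres and radians):
On the way, in this order (a step that is already met when the one before it is completed fails the run):
1. the collar is two turns loose (to a quarter turn) while the fence still stands where it was (value of joint collar between 10.99 and 14.14 rad and value of joint fence below 0.005 m), for 0.2 s.
2. the fence rests against the stop (x of fence_heel in the frame of stop_face above -0.003 m), for 0.2 s.
At the end, for the whole second after the job is handed in: The collar stands 1.75 to 2.25 turns loose (10.99 to 14.14 rad), the fence's back face is within 3 mm of the stop, both at rest (value of joint collar between 10.99 and 14.14 rad and x of fence_heel in the frame of stop_face above -0.003 m and velocity of joint fence between -0.01 and 0.01 m/s and velocity of joint collar between -0.05 and 0.05 rad/s); the robot touches nothing.
It fails at once if the collar is run past two and a half turns (value of joint collar above 15.7 rad).
It fails at once if one of the seven loose bystanders is lifted or moved by more than 20 mm (distance of any of collet_nut, pencil, offcut, push_stick, screw_jar, spanner, wax_tin from where it was at the start of the episode above 0.02 m).
It also fails if it takes over 69 s, if anything falls off the work surface, if the arm or the gripper's body presses on something with over 40 N, if the wrist force passes 120 N, or if a joint passes its speed limit or range.

## Working session

There is one attempt and no reset: what is moved stays moved. The work goes in short steps, Python scripts to look and compute and a shell command to move; the robot and the scene stay as the last step left them, time stands still between calls to the robot, and variables do not carry over. Pictures are saved under pics/ and viewed, at most 10 in all, crops included, and the job is handed in when it is done.

```bash
mkdir -p pics; ls
python3 - <<'E'
from cell import r
import cv2,numpy as np
o=r.observe();print(o['time_s'],o['eef_pos'],np.round(o['orientation'],3),o['width'])
for n in('scene','side'):
    p=r.camera_params(n);print(n,p)
    cv2.imwrite(f'pics/{n}0.png',cv2.resize(r.camera(n)[:,:,::-1],(800,600),interpolation=cv2.INTER_CUBIC))
E
```

```text
pics
0.0 [284.75575143 583.68313346 221.45934485] [[-0.899  0.438 -0.001]
 [ 0.438  0.899 -0.002]
 [-0.    -0.002 -1.   ]] 87.23999553658807
scene {'mtx': array([[423.08940453,   0.        , 256.73367528],
       [  0.        , 423.08940453, 191.6227434 ],
       [  0.        ,   0.        ,   1.        ]]), 'k1': 0.0013945275787602502, 'R': array([[-0.38316124,  0.92350896, -0.01785102],
       [ 0.70180185,  0.27850166, -0.65567598],
       [-0.6005511 , -0.2637575 , -0.75483134]]), 't': array([ 229.52100711, -333.75604918, 1559.30508796])}
side {'mtx': array([[361.71225014,   0.        , 249.67001978],
       [  0.        , 361.71225014, 186.92365838],
       [  0.        ,   0.        ,   1.        ]]), 'k1': -0.06555185224958146, 'R': array([[ 0.97307121, -0.22926245,  0.0238986 ],
       [-0.0949809 , -0.4932676 , -0.86467665],
       [ 0.21002629,  0.83912205, -0.50176005]]), 't': array([-537.56812408,   89.47831968,  931.66255367])}
```

View pics/scene0.png

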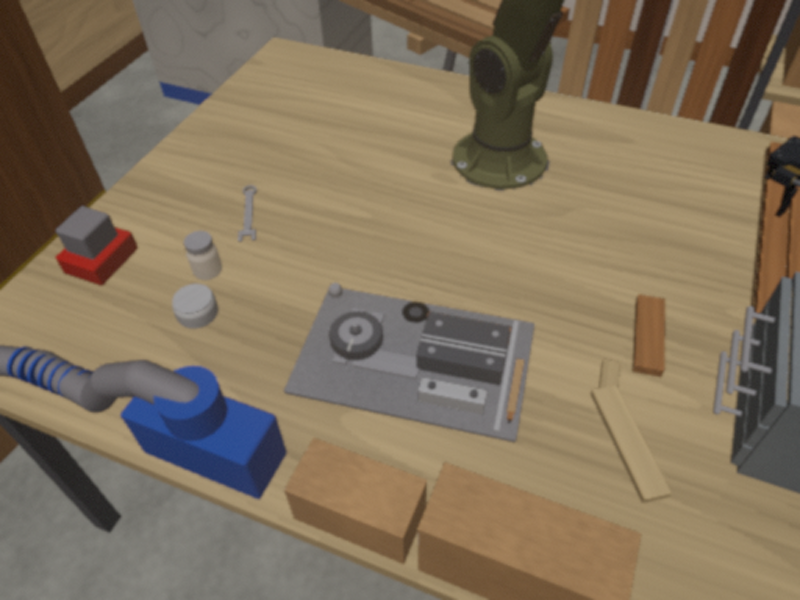

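View pics/side0.png

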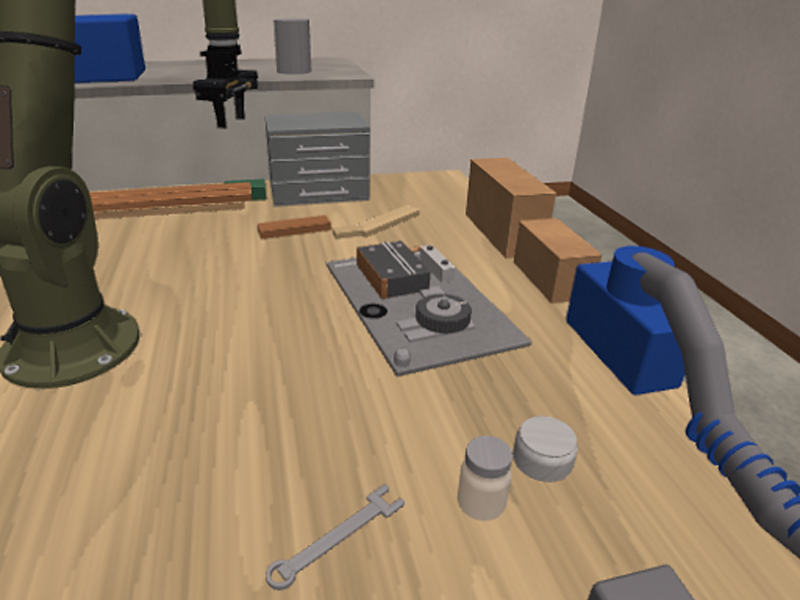

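Scene picture: stud tip about (355,325), plate corners (330,288), (534,322), (517,440), (288,390). Side picture: stud tip (444,301), corners (327,263), (398,374), (531,343). I'll fit the fixture pose to these.

```bash
cat > h.py <<'E'
import numpy as np,cv2
from cell import r
def proj(p,X):
    X=np.atleast_2d(X)@np.array(p['R']).T+p['t']; s=X[:,:2]/X[:,2:]
    s=s*(1+p['k1']*(s**2).sum(1,keepdims=True)); return s@p['mtx'][:2,:2].T+p['mtx'][:2,2]
def fx(q,P):
    c,s=np.cos(q[2]),np.sin(q[2]);P=np.atleast_2d(P).astype(float)
    return np.c_[q[0]+c*P[:,0]-s*P[:,1],q[1]+s*P[:,0]+c*P[:,1],P[:,2]]
E
python3 - <<'E'
from h import *
from scipy.optimize import least_squares as ls
P={'n':[-125,-200,12],'fl':[-125,200,12],'bl':[125,200,12],'br':[125,-200,12],'st':[0,-105,68]}
S={'scene':dict(n=(330,288),fl=(534,322),bl=(517,440),br=(288,390),st=(355,325)),
'side':dict(fl=(327,263),n=(398,374),br=(531,343),st=(444,301))}
def res(q):
    o=[]
    for c,d in S.items():
        p=r.camera_params(c)
        o+=[proj(p,fx(q,[P[k] for k in d]))-((np.array(list(d.values()))+.5)/1.5625-.5)]
    return np.vstack(o).ravel()
s=ls(res,[600,0,0]);print(s.x);print(res(s.x).reshape(-1,2).round(1))
q=s.x
print(fx(q,[[0,-105,68],[-70.5,85,34.5]]))
np.save('q.npy',q)
o=r.observe()
E
```

```text
[6.13237685e+02 2.95906081e+01 1.46897618e-01]
[[-0.9 -2.2]
 [ 0.6 -0.5]
 [-0.1 -0.7]
 [-3.3 -0. ]
 [-0.1 -0.7]
 [-0.9 -1.7]
 [-0.6 -2.1]
 [ 0.9 -2.3]
 [ 0.4 -2.7]]
[[628.60652174 -74.27853482  68.        ]
 [531.05553559 103.35607639  34.5       ]]
```

```bash
cat >> h.py <<'E'
def want(P,ang):  # shift (cm, tool axes) & rotvec for TCP at P, tool x at angle ang, pointing down
    from scipy.spatial.transform import Rotation as Ro
    o=r.observe();R=np.array(o['orientation']);c,s=np.cos(ang),np.sin(ang)
    W=np.array([[c,s,0],[s,-c,0],[0,0,-1]]) 
    return (R.T@(np.array(P)-o['eef_pos'])/10).round(2),Ro.from_matrix(R.T@W).as_rotvec().round(3)
E
python3 - <<'E'
from h import *
q=np.load('q.npy');p=r.camera_params('wrist');o=r.observe();R=np.array(o['orientation'])
C=-p['R'].T@p['t'];print('cam in tool',R.T@(C-o['eef_pos']),(p['R']@R).round(2),p['mtx'][0,0])
print(want([600,-70,220],q[2]+np.pi/2))
E
```

```text
cam in tool [  73.6685843    -0.42156291 -162.91411329] [[ 0.    1.    0.  ]
 [-0.96  0.   -0.27]
 [-0.27  0.    0.96]] 323.5567420675386
(array([-56.99, -44.94,   0.24]), array([-0.002,  0.001,  0.97 ]))
```

```bash
python3 -m inch '{"translation":[[-57,-45,0],[-57,-45,0],[-57,-45,0],[-57,-45,0],[-57,-45,0],[-57,-45,0],[-57,-45,0],[-57,-45,0],[-57,-45,0],[-57,-45,0],[-57,-45,0],[-57,-45,0],[-57,-45,0],[-57,-45,0],[-57,-45,0],[-57,-45,0],[-57,-45,0],[-57,-45,0],[-57,-45,0],[-57,-45,0]],"dr":[[0,0,0.97],[0,0,0.97],[0,0,0.97],[0,0,0.97],[0,0,0.97],[0,0,0.97],[0,0,0.97],[0,0,0.97],[0,0,0.97],[0,0,0.97],[0,0,0.97],[0,0,0.97],[0,0,0.97],[0,0,0.97],[0,0,0.97],[0,0,0.97],[0,0,0.97],[0,0,0.97],[0,0,0.97],[0,0,0.97]],"hand":[-1,-1,-1,-1,-1,-1,-1,-1,-1,-1,-1,-1,-1,-1,-1,-1,-1,-1,-1,-1]}'
python3 - <<'E'
from h import *
np.save('wp.npy',[0])
import pickle
p=r.camera_params('wrist');pickle.dump(p,open('wp.pkl','wb'))
cv2.imwrite('pics/w1.png',cv2.resize(r.camera('wrist')[:,:,::-1],(800,600),interpolation=cv2.INTER_CUBIC))
o=r.observe();print(o['time_s'],o['eef_pos'],o['width'],o['wrist_force'])
E
```

```text
time_s: 1.77
eef_pos: [599.7, -71.4, 221.8]
orientation: [[-0.144, 0.99, -0.001], [0.99, 0.144, -0.0], [-0.0, -0.001, -1.0]]
wrist_force: [0.2, 0.5, -0.6]
width: 0.2
gripper_force: 0.0
1.8167 [599.63820827 -69.44796534 221.89807354] 0.4076496750908039 [0.01551211 0.36573422 0.66303804]
```

View pics/w1.png

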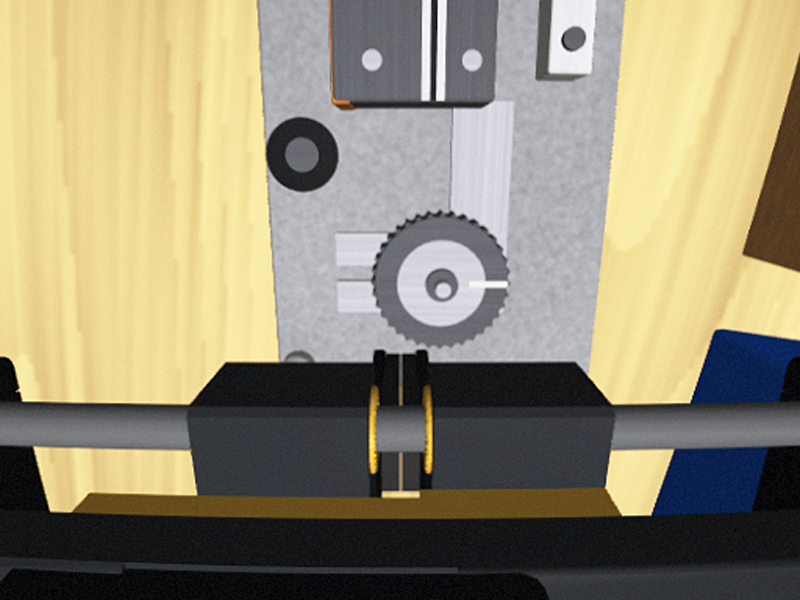

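Wrist picture: collar top circle spans columns 373–510, rows 211–349 (centre ≈ (441.5,280)), stud tip (443,291), white line pointing right (fixture +x); closed tips at (380–430, 350).

```bash
cat >> h.py <<'E'
def back(p,uv,z,s=1.5625):
    uv=(np.array(uv,float)+.5)/s-.5
    from scipy.optimize import least_squares as ls
    return ls(lambda x:(proj(p,[x[0],x[1],z])[0]-uv),[600,0],x_scale=100).x
E
python3 - <<'E'
from h import *;import pickle
p=pickle.load(open('wp.pkl','rb'));q=np.load('q.npy')
print('pred stud',fx(q,[0,-105,68]))
print('stud',back(p,(443,291),68),'top',back(p,(441.5,280),50))
for a,b in (((373,280),(510,280)),((441,211),(441,349))):
    A,B=back(p,a,50),back(p,b,50);print(A,B,np.linalg.norm(A-B))
A,B=back(p,(470,285),50),back(p,(508,285),50);print('line',A,B,np.arctan2(*(B-A)[::-1]))
# plate edges: front edge (258,0)-(280,362), back (626,0)-(590,362)
print('front edge',back(p,(262,60),12),back(p,(278,340),12),'back',back(p,(619,60),12),back(p,(592,340),12))
print('face bottom-right',back(p,(334,102),56.5),'pred',fx(q,[-70.5,10,56.5]))
print('tip edges z=222', (back(p,(375,352),222)-back(p,(428,352),222)))
E
```

```text
pred stud [[628.60652174 -74.27853482  68.        ]]
stud [628.68508085 -76.98548759] top [628.59322256 -73.96286482]
[582.46557584 -80.76284523] [674.88574857 -67.10580972] 93.42378147818114
[620.51831365 -28.05644138] [ 636.65849352 -123.51306391] 96.81152922522458
line [648.45433167 -74.57316164] [674.23905882 -70.75565987] 0.14698508063539487
front edge [485.43701514  53.06310518] [ 513.92398105 -149.08169884] back [728.93444202  89.98358194] [ 759.17517114 -113.08146713]
face bottom-right [544.05762529  28.70788866] pred [[542.03327607  29.16383142  56.5       ]]
tip edges z=222 [-18.08009554  -2.66757477]
```

```bash
cat >> h.py <<'E'
AX=np.array([628.6,-75.0]);YW=0.147
def rel():
    o=r.observe();d=np.array(o['eef_pos'][:2])-AX;c,s=np.cos(YW),np.sin(YW)
    f=o['wrist_force'];return np.round([c*d[0]+s*d[1],-s*d[0]+c*d[1],o['eef_pos'][2]],1),np.round([c*f[0]+s*f[1],-s*f[0]+c*f[1],f[2]],1),o['time_s']
E
python3 -c "
from h import *
print(rel(),want([*fx([*AX,YW],[-75,0,0])[0,:2],33],YW+np.pi/2))"
```

```text
(array([-27.8,   9.7, 221.9]), array([0.1, 0.4, 0.7]), 1.8167) (array([-0.99, -4.69, 18.89]), array([-0.001, -0.001,  0.   ]))
```

```bash
python3 -m inch '{"translation":[[-1,-4.7,0],[-1,-4.7,4],[-1,-4.7,8],[-1,-4.7,12],[-1,-4.7,16],[-1,-4.7,18.9],[-1,-4.7,18.9],[-1,-4.7,18.9],[-1,-3.6,18.9],[-1,-3.3,18.9],[-1,-3.1,18.9],[-1,-3.1,18.9]],"dr":[[0,0,0],[0,0,0],[0,0,0],[0,0,0],[0,0,0],[0,0,0],[0,0,0],[0,0,0],[0,0,0],[0,0,0],[0,0,0],[0,0,0]],"hand":[-1,-1,-1,-1,-1,-1,-1,-1,-1,-1,-1,-1]}'; python3 -c "
from h import *
print(rel())"
```

```text
time_s: 2.82
eef_pos: [571.7, -84.1, 35.3]
orientation: [[-0.147, 0.989, 0.002], [0.989, 0.147, 0.001], [0.0, 0.002, -1.0]]
wrist_force: [-1.2, 0.6, 0.4]
width: 0.3
gripper_force: 0.4
(array([-57.6,  -0.7,  35.3]), array([-1.1,  0.8,  0.4]), 2.8167)
```

```bash
python3 -m inch '{"translation":[[0,0.2,0.1],[0,0.3,0.2],[0,0.3,0.2]],"dr":[[0,0,0],[0,0,0],[0,0,0]],"hand":[-1,-1,-1]}'; python3 -c "
from h import *
print(rel())"; python3 -m inch '{"translation":[[0,0.2,0],[0,0.3,0],[0,0.3,0]],"dr":[[0,0,0],[0,0,0],[0,0,0]],"hand":[-1,-1,-1]}'; python3 -c "
from h import *
print(rel())"
```

```text
time_s: 3.07
eef_pos: [572.0, -84.5, 31.7]
orientation: [[-0.146, 0.989, -0.003], [0.989, 0.146, 0.0], [0.001, -0.003, -1.0]]
wrist_force: [-5.2, -0.5, 4.5]
width: 0.5
gripper_force: 2.8
(array([-57.4,  -1.1,  31.7]), array([-5.3,  0.2,  4.5]), 3.0667)
time_s: 3.32
eef_pos: [572.3, -84.5, 31.4]
orientation: [[-0.146, 0.989, -0.009], [0.989, 0.146, 0.001], [0.002, -0.009, -1.0]]
wrist_force: [-11.9, 0.3, 9.6]
width: 0.6
gripper_force: 6.1
(array([-57.1,  -1.1,  31.4]), array([-11.7,   2.1,   9.6]), 3.3167)
```

Run:
```python
import numpy as np
R,A,B=44.5,9,9.5
P=[(-R-A,-y) for y in np.linspace(0,B,50)]+[(R*np.cos(t)-A,R*np.sin(t)-B) for t in np.linspace(np.pi,1.5*np.pi,400)]+[(x,-R-B) for x in np.linspace(-A,A,100)]+[(R*np.cos(t)+A,R*np.sin(t)-B) for t in np.linspace(1.5*np.pi,2*np.pi,400)]+[(R+A,y) for y in np.linspace(-B,0,50)]
P=np.array(P);s=np.r_[0,np.cumsum(np.linalg.norm(np.diff(P,axis=0),axis=1))]
Q=np.c_[[np.interp(np.linspace(0,s[-1],21),s,P[:,k]) for k in (1,0)]].T
print(s[-1]);print([[round(a,1),round(b,1),0] for a,b in (Q-Q[0])[1:]/10])
```

```text
176.80078280454615
[[np.float64(-0.9), np.float64(0.0), 0], [np.float64(-1.8), np.float64(0.1), 0], [np.float64(-2.6), np.float64(0.3), 0], [np.float64(-3.4), np.float64(0.7), 0], [np.float64(-4.1), np.float64(1.3), 0], [np.float64(-4.6), np.float64(2.0), 0], [np.float64(-5.1), np.float64(2.7), 0], [np.float64(-5.3), np.float64(3.6), 0], [np.float64(-5.4), np.float64(4.5), 0], [np.float64(-5.4), np.float64(5.4), 0], [np.float64(-5.4), np.float64(6.2), 0], [np.float64(-5.3), np.float64(7.1), 0], [np.float64(-5.1), np.float64(8.0), 0], [np.float64(-4.6), np.float64(8.7), 0], [np.float64(-4.1), np.float64(9.4), 0], [np.float64(-3.4), np.float64(10.0), 0], [np.float64(-2.6), np.float64(10.4), 0], [np.float64(-1.8), np.float64(10.6), 0], [np.float64(-0.9), np.float64(10.7), 0], [np.float64(0.0), np.float64(10.7), 0]]
```

```bash
python3 -m inch '{"translation":[[-0.9,0,0],[-1.8,0.1,0],[-2.6,0.3,0],[-3.4,0.7,0],[-4.1,1.3,0],[-4.6,2.0,0],[-5.1,2.7,0],[-5.3,3.6,0],[-5.4,4.5,0],[-5.4,5.4,0]],"dr":[[0,0,0],[0,0,0],[0,0,0],[0,0,0],[0,0,0],[0,0,0],[0,0,0],[0,0,0],[0,0,0],[0,0,0]],"hand":[-1,-1,-1,-1,-1,-1,-1,-1,-1,-1]}'
python3 - <<'E'
from h import *
print(rel())
import pickle
p=r.camera_params('wrist');pickle.dump(p,open('wp.pkl','wb'))
cv2.imwrite('pics/w2.png',cv2.resize(r.camera('wrist')[:,:,::-1],(800,600),interpolation=cv2.INTER_CUBIC))
E
```

```text
time_s: 4.15
eef_pos: [639.0, -133.2, 32.5]
orientation: [[-0.145, 0.989, 0.002], [0.989, 0.145, -0.005], [-0.005, 0.001, -1.0]]
wrist_force: [-1.1, -8.5, 1.7]
width: 0.5
gripper_force: 3.8
(array([  1.7, -59.1,  32.5]), array([-2.3, -8.2,  1.7]), 4.15)
```

View pics/w2.png

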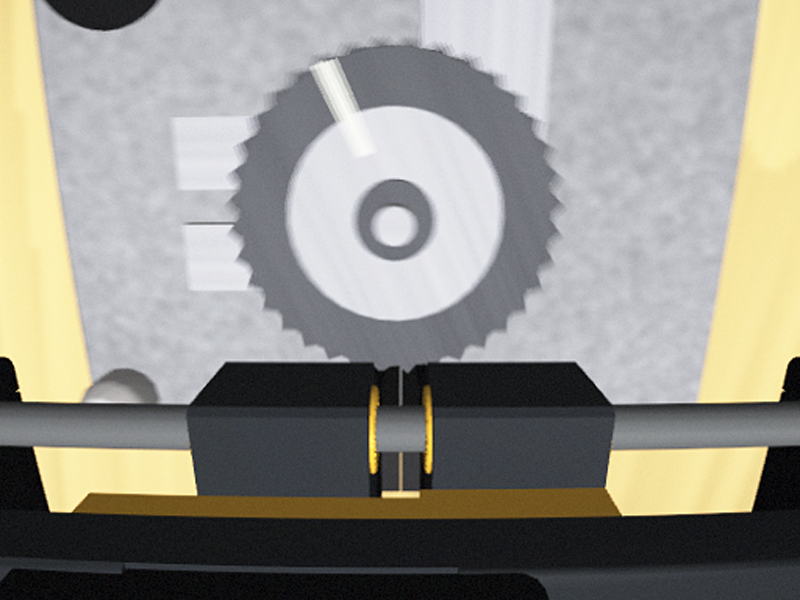

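Picture: collar centre about (395,213), white line end (325,65), i.e. ~2.0 rad turned after a quarter loop; no slip. Continue.

```bash
python3 -m inch '{"translation":[[0,0.8,0],[0.1,1.7,0],[0.3,2.6,0],[0.8,3.3,0],[1.3,4.0,0],[2.0,4.6,0],[2.8,5.0,0],[3.6,5.2,0],[4.5,5.3,0],[5.4,5.3,0],[6.3,5.3,0],[7.2,5.2,0],[8.0,5.0,0],[8.8,4.6,0],[9.5,4.0,0],[10.0,3.3,0],[10.5,2.6,0],[10.7,1.7,0],[10.8,0.8,0],[10.8,-0.1,0]],"dr":[[0,0,0],[0,0,0],[0,0,0],[0,0,0],[0,0,0],[0,0,0],[0,0,0],[0,0,0],[0,0,0],[0,0,0],[0,0,0],[0,0,0],[0,0,0],[0,0,0],[0,0,0],[0,0,0],[0,0,0],[0,0,0],[0,0,0],[0,0,0]],"hand":[-1,-1,-1,-1,-1,-1,-1,-1,-1,-1,-1,-1,-1,-1,-1,-1,-1,-1,-1,-1]}'
cat >> h.py <<'E'
def line(cam,z):
    p=r.camera_params(cam);im=cv2.cvtColor(r.camera(cam),cv2.COLOR_RGB2GRAY).astype(np.float32)
    a=np.radians(np.arange(0,360,2));v=0
    for rr in (35,37,39,41,43):
        uv=proj(p,np.c_[AX[0]+rr*np.cos(a),AX[1]+rr*np.sin(a),0*a+z]).astype(np.float32)
        v=v+cv2.remap(im,uv[:,:1],uv[:,1:],cv2.INTER_LINEAR).ravel()/5
    i=v.argsort()[::-1][:6];return [(round(float((a[k]-YW)%(2*np.pi)),2),int(v[k])) for k in i],int(np.median(v))
E
python3 - <<'E'
from h import *
print(rel());print(line('scene',54)); print(line('wrist',54)); print(line('side',54))
E
```

```text
time_s: 5.87
eef_pos: [620.2, -18.7, 31.7]
orientation: [[-0.148, 0.989, -0.0], [0.989, 0.148, 0.005], [0.005, 0.0, -1.0]]
wrist_force: [2.3, 9.2, 1.4]
width: 0.7
gripper_force: 4.3
(array([-0.1, 56.9, 31.7]), array([3.6, 8.7, 1.4]), 5.8667)
([(5.79, 133), (5.82, 132), (5.75, 128), (5.86, 125), (5.72, 118), (5.89, 115)], 67)
([(1.39, 183), (1.84, 168), (1.88, 119), (1.35, 113), (1.81, 102), (0.66, 85)], 22)
([(5.86, 140), (5.82, 134), (5.89, 131), (5.79, 128), (5.75, 122), (5.93, 119)], 82)
```

```bash
python3 -m inch '{"translation":[[0,-0.8,0],[-0.1,-1.7,0],[-0.3,-2.6,0],[-0.8,-3.3,0],[-1.3,-4.0,0],[-2.0,-4.6,0],[-2.8,-5.0,0],[-3.6,-5.2,0],[-4.5,-5.3,0],[-5.4,-5.3,0],[-6.3,-5.3,0],[-7.2,-5.2,0],[-8.0,-5.0,0],[-8.8,-4.6,0],[-9.5,-4.0,0],[-10.0,-3.3,0],[-10.5,-2.6,0],[-10.7,-1.7,0],[-10.8,-0.8,0],[-10.8,0.1,0]],"dr":[[0,0,0],[0,0,0],[0,0,0],[0,0,0],[0,0,0],[0,0,0],[0,0,0],[0,0,0],[0,0,0],[0,0,0],[0,0,0],[0,0,0],[0,0,0],[0,0,0],[0,0,0],[0,0,0],[0,0,0],[0,0,0],[0,0,0],[0,0,0]],"hand":[-1,-1,-1,-1,-1,-1,-1,-1,-1,-1,-1,-1,-1,-1,-1,-1,-1,-1,-1,-1]}'
python3 - <<'E'
from h import *
print(rel());print(line('scene',56)); print(line('wrist',56)); print(line('side',56))
E
```

```text
time_s: 7.68
eef_pos: [639.7, -133.2, 32.1]
orientation: [[-0.145, 0.989, 0.002], [0.989, 0.145, -0.005], [-0.006, 0.001, -1.0]]
wrist_force: [-2.1, -9.1, -0.6]
width: 0.4
gripper_force: 3.8
(array([  2.5, -59.2,  32.1]), array([-3.4, -8.7, -0.6]), 7.6833)
([(3.41, 138), (3.45, 136), (3.38, 132), (3.48, 126), (3.34, 123), (3.52, 115)], 86)
([(3.52, 250), (3.55, 250), (3.59, 236), (3.48, 157), (3.9, 123), (3.87, 122)], 117)
([(3.66, 88), (4.01, 86), (4.57, 86), (3.69, 86), (4.53, 86), (4.04, 86)], 28)
```

```bash
python3 -m inch '{"translation":[[0,0.8,0],[0.1,1.7,0],[0.3,2.6,0],[0.8,3.3,0],[1.3,4.0,0],[2.0,4.6,0],[2.8,5.0,0],[3.6,5.2,0],[4.5,5.3,0],[5.4,5.3,0],[6.3,5.3,0],[7.2,5.2,0],[8.0,5.0,0],[8.8,4.6,0],[9.3,4.2,0],[9.8,5.2,0],[9.8,5.4,0],[9.8,5.4,-4],[9.8,5.4,-8],[9.8,5.4,-8]],"dr":[[0,0,0],[0,0,0],[0,0,0],[0,0,0],[0,0,0],[0,0,0],[0,0,0],[0,0,0],[0,0,0],[0,0,0],[0,0,0],[0,0,0],[0,0,0],[0,0,0],[0,0,0],[0,0,0],[0,0,0],[0,0,0],[0,0,0],[0,0,0]],"hand":[-1,-1,-1,-1,-1,-1,-1,-1,-1,-1,-1,-1,-1,-1,-1,-1,-1,-1,-1,-1]}'
python3 - <<'E'
from h import *
print(rel());print(line('scene',57)); print(line('side',57))
cv2.imwrite('pics/s2.png',cv2.resize(r.camera('side')[140:260,190:350,::-1],(800,600),interpolation=cv2.INTER_CUBIC))
print(want([*fx([*AX,YW],[-110,190,0])[0,:2],112],YW+np.pi/2))
E
```

```text
time_s: 9.5
eef_pos: [681.9, -25.4, 119.7]
orientation: [[-0.146, 0.989, 0.012], [0.989, 0.146, -0.0], [-0.002, 0.011, -1.0]]
wrist_force: [2.2, 0.1, 1.6]
width: 0.1
gripper_force: 0.0
(array([ 60. ,  41.2, 119.7]), array([ 2.2, -0.2,  1.6]), 9.5)
([(2.19, 95), (2.16, 94), (2.23, 94), (2.12, 92), (2.26, 92), (2.09, 90)], 57)
([(6.28, 150), (6.24, 147), (0.03, 143), (6.21, 139), (6.17, 130), (0.06, 126)], 80)
(array([ 14.72, -16.56,  -0.02]), array([ 0., -0., -0.]))
```

View pics/s2.png

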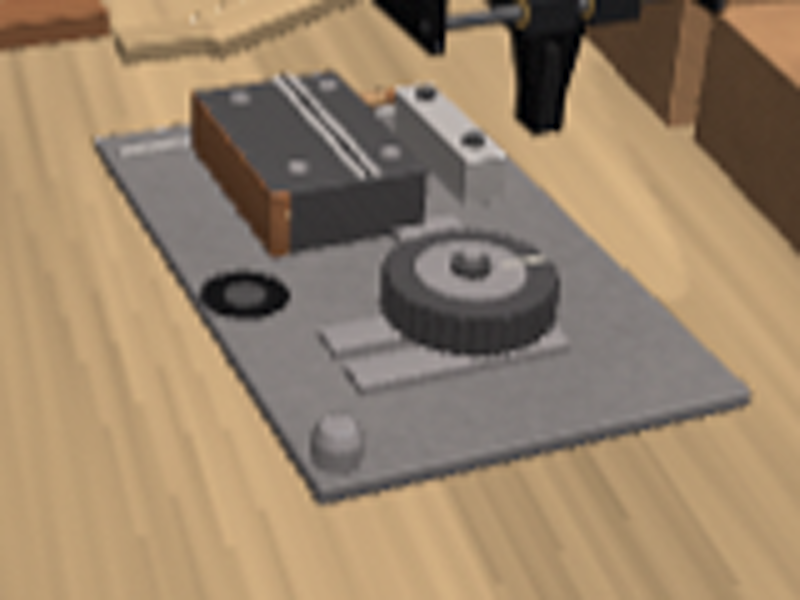

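Picture: the white line points to fixture +x (about (535,260)), so exactly two turns; fence unmoved, everything in place. Next, move in front of the fence.

```bash
python3 -m inch '{"translation":[[14.7,-16.6,0],[14.7,-16.6,0],[14.7,-16.6,0],[14.7,-16.6,0],[14.7,-16.6,0],[14.7,-16.6,0],[14.7,-16.6,0],[14.7,-16.6,4],[14.7,-16.6,8],[14.7,-16.6,9.2],[14.7,-16.6,9.2],[14.7,-16.6,9.2]],"dr":[[0,0,0],[0,0,0],[0,0,0],[0,0,0],[0,0,0],[0,0,0],[0,0,0],[0,0,0],[0,0,0],[0,0,0],[0,0,0],[0,0,0]],"hand":[-1,-1,-1,-1,-1,-1,-1,-1,-1,-1,-1,-1]}'; python3 -c "
from h import *
print(rel(),want([*fx([*AX,YW],[-83,190,0])[0,:2],26],YW+np.pi/2))"
```

```text
time_s: 10.65
eef_pos: [491.6, 95.6, 19.3]
orientation: [[-0.145, 0.989, -0.001], [0.989, 0.145, -0.002], [-0.002, -0.002, -1.0]]
wrist_force: [0.7, -0.3, 0.2]
width: 0.8
gripper_force: 0.0
(array([-110.5,  188.9,   19.3]), array([ 0.6, -0.4,  0.2]), 10.65) (array([ 0.12,  2.75, -0.68]), array([-0.002,  0.002, -0.001]))
```

```bash
python3 -m inch '{"translation":[[0,1,-0.7],[0,2,-0.7],[0,2.6,-0.7],[0,2.9,-0.7],[0,3.1,-0.7],[0,3.3,-0.7],[0,3.5,-0.7],[0,3.7,-0.7],[0,3.9,-0.7],[0,4.1,-0.7],[0,4.3,-0.7],[0,4.5,-0.7],[0,4.7,-0.7],[0,4.9,-0.7],[0,5.1,-0.7],[0,5.3,-0.7],[0,5.5,-0.7],[0,5.7,-0.7]],"dr":[[0,0,0],[0,0,0],[0,0,0],[0,0,0],[0,0,0],[0,0,0],[0,0,0],[0,0,0],[0,0,0],[0,0,0],[0,0,0],[0,0,0],[0,0,0],[0,0,0],[0,0,0],[0,0,0],[0,0,0],[0,0,0]],"hand":[-1,-1,-1,-1,-1,-1,-1,-1,-1,-1,-1,-1,-1,-1,-1,-1,-1,-1]}'; python3 -c "
from h import *
print(rel())"
python3 -m inch '{"translation":[[0,0.2,0],[0,0.4,0],[0,0.6,0],[0,0.6,0]],"dr":[[0,0,0],[0,0,0],[0,0,0],[0,0,0]],"hand":[-1,-1,-1,-1]}'; python3 -c "
from h import *
print(rel())"
```

```text
time_s: 12.15
eef_pos: [548.0, 105.1, 26.6]
orientation: [[-0.146, 0.989, 0.0], [0.989, 0.146, -0.0], [-0.0, 0.0, -1.0]]
wrist_force: [-2.4, -0.7, 1.9]
width: 0.1
gripper_force: 1.3
(array([-53.3, 189.9,  26.6]), array([-2.5, -0.3,  1.9]), 12.15)
time_s: 12.48
eef_pos: [554.1, 106.0, 26.3]
orientation: [[-0.146, 0.989, 0.0], [0.989, 0.146, -0.0], [-0.0, 0.0, -1.0]]
wrist_force: [-1.5, -0.7, 1.5]
width: 0.6
gripper_force: 0.8
(array([-47.2, 190. ,  26.3]), array([-1.6, -0.5,  1.5]), 12.4833)
```

```bash
python3 -m inch '{"translation":[[0,0.2,0],[0,0.4,0],[0,0.6,0],[0,0.6,0]],"dr":[[0,0,0],[0,0,0],[0,0,0],[0,0,0]],"hand":[-1,-1,-1,-1]}'; python3 -c "
from h import *
print(rel())"
python3 -m inch '{"translation":[[0,0.2,0],[0,0.4,0],[0,0.6,0],[0,0.6,0]],"dr":[[0,0,0],[0,0,0],[0,0,0],[0,0,0]],"hand":[-1,-1,-1,-1]}'; python3 -c "
from h import *
print(rel())"
```

```text
time_s: 12.82
eef_pos: [554.8, 106.2, 26.0]
orientation: [[-0.146, 0.989, -0.011], [0.989, 0.146, -0.001], [0.001, -0.011, -1.0]]
wrist_force: [-16.3, -2.9, 13.0]
width: 0.2
gripper_force: 8.9
(array([-46.5, 190. ,  26. ]), array([-16.6,  -0.5,  13. ]), 12.8167)
time_s: 13.15
eef_pos: [554.6, 106.2, 25.8]
orientation: [[-0.146, 0.989, -0.025], [0.989, 0.146, -0.002], [0.002, -0.025, -1.0]]
wrist_force: [-32.6, -5.6, 29.8]
width: 0.5
gripper_force: 18.4
(array([-46.6, 190.1,  25.8]), array([-33. ,  -0.8,  29.8]), 13.15)
```

Force jumped from 2 to 33 N without advance: the fence is against the stop (~33 mm travel). Hold briefly, back off, raise, and look.

```bash
python3 -m inch '{"translation":[[0,-0.6,0],[0,-0.6,0],[0,-0.6,0],[0,-2,0],[0,-5,0],[0,-5,0],[0,-5,-4],[0,-5,-8],[0,-5,-12],[0,-5,-15],[0,-5,-15],[0,-5,-15]],"dr":[[0,0,0],[0,0,0],[0,0,0],[0,0,0],[0,0,0],[0,0,0],[0,0,0],[0,0,0],[0,0,0],[0,0,0],[0,0,0],[0,0,0]],"hand":[-1,-1,-1,-1,-1,-1,-1,-1,-1,-1,-1,-1]}'
python3 - <<'E'
from h import *
print(rel(),line('side',57))
a=cv2.resize(r.camera('side')[130:280,170:370,::-1],(400,300),interpolation=cv2.INTER_CUBIC)
b=cv2.resize(r.camera('scene')[160:310,160:360,::-1],(400,300),interpolation=cv2.INTER_CUBIC)
cv2.imwrite('pics/f.png',cv2.resize(np.hstack([a,b]),(800,300)))
E
```

```text
time_s: 14.15
eef_pos: [518.3, 101.3, 178.9]
orientation: [[-0.147, 0.989, 0.006], [0.989, 0.147, 0.003], [0.002, 0.006, -1.0]]
wrist_force: [0.0, -0.2, -0.1]
width: 0.8
gripper_force: 0.0
(array([-83.3, 190.6, 178.9]), array([-0. , -0.2, -0.1]), 14.15) ([(6.28, 149), (6.24, 146), (0.03, 144), (6.21, 138), (6.17, 129), (0.06, 127)], 78)
```

View pics/f.png

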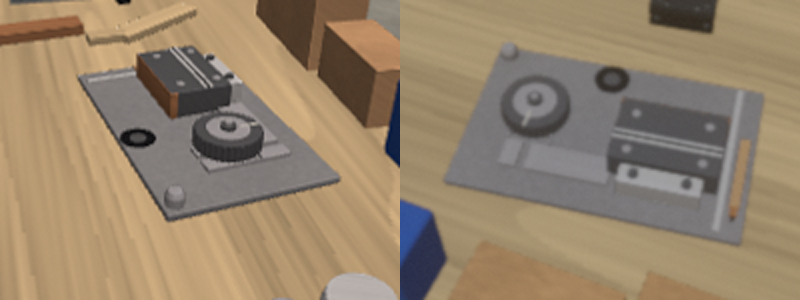

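The picture shows the fence back face meeting the stop block (right half, about (660,165)), the collar line still along +x, and the nut, pencil and others in place; the arm is clear.

```bash
python3 -c "
from cell import r
print(r.finish_job())"
```

```text
the job is handed in; nothing more can be done
None
```

I turned the collar two full turns loose, pushed the fence back about 33 mm until it met the stop, left the loose items where they were and the arm clear, and handed the job in; no verdict was returned.

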